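# Shift the herb slicer's feed gearbox into third

### The job

Put the herb slicer's feed gearbox into third gear: its lever stands somewhere along the left-hand slot of the H-shaped gate, so push it to neutral in line with the cross channel, push it across to the right, then push it forward (away from you) until it is fully home in the far right-hand slot, and leave it there with your fingers clear. Only push the lever, with the fingertips or the outside of the fingers; never pinch or grip it, and leave the tray, the jar and the mortar where they stand.

Things in the scene. Friction and masses are not known exactly. Their poses are not given: they have to be found in the camera images.
- slicer: Bench herb slicer, fixed. Origin on the counter under the gate's centre; x = forward (away from the robot), y = left, z = up; turned up to 17 degrees either way. Grey gearbox 190 x 180 mm, top 106 mm high; motor (137 mm high) at its left; trough beyond it (brackets 172 mm high); drum-shaped cutter head, 253 mm high, from 185 mm right of the gate and 20 to 240 mm forward of it.
- gate_center (a point): Centre of the H gate on the upper face of the steel gate plate (104 x 88 mm), 120 mm above the counter; axes as the slicer's. Two fore-and-aft slots 15 mm wide, 63 mm long, 16 mm left and right of the centre, joined at mid-length by a cross channel 18 mm wide (neutral). Tongues between the slots have round noses. First gear = far left, second = near left, third = far right, fourth = near right.
- knob (a point): Black pear-shaped knob, 38 mm across at this point, its middle, 32 mm of it below and 22 above, on a 10 mm steel rod up through the gate; z axis up along the rod. Upright it is 206 mm above the counter, 190 mm above the lever's pivot (104 mm below gate_center). End stops: 45 mm fore and aft, 30 mm left and right of centre. Play: 4 mm sideways in a slot, 8 mm fore and aft in the channel.
- shift_fwd (a joint): Fore-and-aft tilt of the lever, rad: 0 = neutral, in line with the cross channel; +0.24 = end of the far slots (first, third); -0.24 = end of the near slots (second, fourth). Knob offset forward of the gate centre is about 190 mm x sin(tilt). Dry friction, about 3 N at the knob; stays where it is left; no spring.
- shift_cross (a joint): Sideways tilt of the lever, rad: -0.16 = hard left (in the left-hand slot, where it starts), +0.16 = hard right (right-hand slot), 0 = middle of the cross channel. Knob offset to the right of the gate centre is 190 mm x sin(tilt). Dry friction, about 2.5 N at the knob; stays where it is left; no spring.
- tray: Loose galvanised sheet tray 150 x 190 x 35 mm with root slices, open towards the robot, lying in front of the slicer to the right; bystander. Origin at the centre of its underside.
- jar: Loose ochre glazed lidded jar, 68 mm across, 104 mm tall, standing to the left of the slicer's motor; bystander. Origin at the centre of its underside.
- mortar: Loose brass mortar, 74 mm across, 75 mm tall, with its pestle leaning in it (115 mm high in all), standing in front of the slicer, on the left; bystander. Origin at the centre of its underside.

How it is judged:
By the outcome, as a careful person would: the job done as asked, in the order asked, and still so for the second after the job is handed in, with the robot touching nothing.
It also fails if it takes over 64 s, if anything falls off the work surface, if the arm or the gripper's body presses on something with over 40 N, if the wrist force passes 120 N, or if a joint passes its speed limit or range.

### The arm

A 6-joint arm with a two-finger parallel gripper is mounted at the origin on the work surface. World frame = base frame: x ahead of the robot, y to its left, z up, the work surface at z = 0. Lengths are in m, angles in rad, forces in N, time in s.
With the tool pointing down it reaches from about 0.375 to 0.975 m from the base axis. Payload 3.8 kg.
Tool frame: the origin (TCP) lies midway between the tips of the shut fingers; the grasp point (between the pads) lies 19 mm behind it; z points along the fingers, y is the line along which they close (so a half turn about z gives the same grasp; the last joint's range is limited). The gripper opens to 88 mm and grips with 3 to 60 N. Pads are 18 mm wide; open, the fingers measure 123 mm over their backs; the gripper's body (75 mm by 187 mm) begins 45 mm behind the grasp point.
Start: joints at [-0.037, 0.264, 1.604, -0, 1.274, -0.037], TCP at [0.675, -0, 0.239] pointing down, gripper open.
Joint ranges: [-2.63, 2.63], [-0.94, 2.18], [0.31, 2.57], [-1.31, 4.45], [0, 2.66], [-2.55, 2.55]. Speed limits (rad/s): [2.57, 2.57, 3.14, 3.14, 3.14, 3.14].

### API

Orientations are given as a rotation vector (axis times angle).
In Python, from cell import manip, inverse_kinematics, cams, order gives the robot as it stands. Calls block until the motion is done:
- manip.move_pose(position, orientation): joint-space move of the TCP to a pose.
- manip.move_linear(position, rate=0.15, rot=None): straight line of the TCP; rot=None keeps the orientation; rate is the mean speed in m/s.
- manip.set_joints(angles): joint-space move.
- manip.set_gripper(opening, force=None): finger opening in m; force is the grip in N (None keeps the last); returns when the fingers have stopped.
- manip.dwell(seconds).
- inverse_kinematics(position, orientation): joint angles nearest the present ones, or None.
- manip.state(): the state.
- cams.capture(name): name is "scene" or "side" or "wrist"; returns a dict with "image" (384x512x3 uint8, blue, green, red), "z_map" (384x512 float32, m along the optical axis (not along the pixel's ray), 0 where there is no reading), "intrinsics" (3x3 intrinsics, pixels), "position" and "orientation" of the camera in the world; the wrist camera has in their place "T_tool_cam" (4x4, takes a point from camera to tool coordinates, whose origin is the TCP and whose axes are the flange's). Camera axes: x right, y down, z forward; pixel columns grow to the right and rows downward; lengths in m; the calibration is good to about 2 mm. A picture is of the moment at which its call begins: read the wrist's pose just before it.
A pose or a line that the arm cannot do raises manip.IKError and nothing moves.
- order.close_job(): hands the job in; it is judged then, once.
The state is a dict: "clock": time; "joint_pos": joint angles; "joint_velocities": joint speeds; "tau": joint torques, N m; "tool_pos": TCP position; "tcp_rot": TCP orientation; "contact_force": force on the tool from outside, world axes, zero at the start; "moment": the same for the moment, N m; "gripper_width": finger opening in m; "grasp_force": force on a finger pad.
Only numpy, scipy, OpenCV 4.12 (cv2) and the standard library are available. Lean on these libraries where they do the work, as an engineer would, in place of code of your own. Each camera call takes 0.05 s, during which the arm holds its last target. There are 200 camera calls.

## Working session

There is one attempt and no reset: what is moved stays moved. The work goes in short steps, each a Python script; the robot and the scene stay as the last script left them, time stands still between calls to the robot, and variables do not carry over. Pictures are saved under pics/ and viewed, at most 10 in all, crops included, and the job is handed in when it is done.

```bash
mkdir -p pics; ls
cat > h.py <<'E'
import numpy as np, cv2
from cell import manip, inverse_kinematics, cams, order
from scipy.spatial.transform import Rotation as R
def Rm(o):
    o=np.array(o,float)
    return o if o.shape==(3,3) else R.from_rotvec(o).as_matrix() if o.size==3 else R.from_quat(o).as_matrix()
def cloud(c):
    """world point per pixel (scene/side cams)"""
    K=c["intrinsics"];z=c["z_map"];v,u=np.mgrid[:384,:512]
    P=np.stack([(u-K[0][2])/K[0][0]*z,(v-K[1][2])/K[1][1]*z,z],-1)
    W=P@Rm(c["orientation"]).T+np.array(c["position"]); W[z==0]=np.nan
    return W
E
python3 - <<'E'
from h import *
s=manip.state();print({k:np.round(v,3) for k,v in s.items()})
ims=[]
for n in("scene","side"):
    c=cams.capture(n);print(n,c["position"],c["orientation"],c["intrinsics"]);np.savez(f"{n}0.npz",**c);cv2.imwrite(f"pics/{n}0.png",c["image"])
E
```

```text
pics
{'clock': np.float64(0.0), 'joint_pos': array([-0.037,  0.265,  1.605, -0.   ,  1.274, -0.037]), 'joint_velocities': array([-0.   ,  0.001,  0.001, -0.001,  0.001,  0.001]), 'tau': array([-1.0000e-03, -5.0211e+01, -3.5687e+01,  7.3000e-02,  2.9000e-02,
       -0.0000e+00]), 'tool_pos': array([0.674, 0.   , 0.237]), 'tcp_rot': array([-2.22e+00, -2.22e+00,  2.00e-03]), 'contact_force': array([0.069, 0.544, 1.298]), 'moment': array([ 0.021,  0.013, -0.009]), 'grasp_force': np.float64(0.0), 'gripper_width': np.float64(0.088)}
scene [0.85011885 0.48353524 0.99335429] [-0.9418171  -2.73977962  0.71885599] [[348.48220558   0.         252.67819385]
 [  0.         348.48220558 190.23498035]
 [  0.           0.           1.        ]]
side [1.4857115  0.68605041 0.98737284] [-1.20677862 -2.15809658  1.10010336] [[476.26769065   0.         255.13369217]
 [  0.         476.26769065 193.22119914]
 [  0.           0.           1.        ]]
```

View pics/scene0.png

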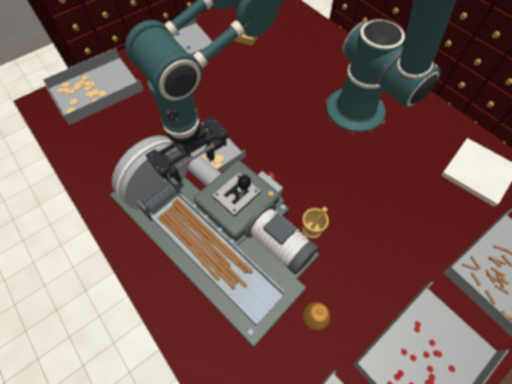

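View pics/side0.png

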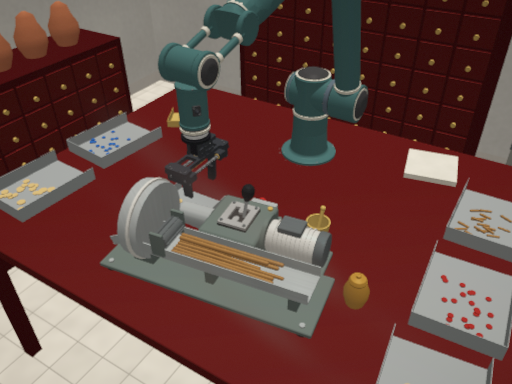

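The gate plate is at about (238,193) in the scene view and (240,215) in the side view, with the black knob at (248,191) in the side view. The gripper hovers over the cutter-head side, the mortar is at (316,222) and the jar at (317,316) in the scene view.

Run:
```python
from h import *
for n,box in(("scene",(205,165,275,220)),("side",(205,175,280,235))):
    c=dict(np.load(f"{n}0.npz"));W=cloud(c);im=c["image"].astype(int);x0,y0,x1,y1=box
    sub=np.zeros((384,512),bool);sub[y0:y1,x0:x1]=1
    plate=sub&(abs(W[...,2]-.12)<.006)&(im.min(-1)>110)
    k=cv2.connectedComponentsWithStats(plate.astype(np.uint8));i=1+np.argmax(k[2][1:,4]);plate=k[1]==i
    P=W[plate];r=cv2.minAreaRect((P[:,:2]*1000).astype(np.float32));print(n,"plate",plate.sum(),np.round(np.median(P,0),4),r)
    kn=sub&(W[...,2]>.16)&(W[...,2]<.24)&(im.max(-1)<70)
    Q=W[kn];print("knob",kn.sum(),np.round(Q.min(0),3),np.round(Q.max(0),3),np.round(Q.mean(0),4))
    cv2.imwrite(f"pics/{n}1.png",cv2.resize(c["image"][y0-20:y1+20,x0-25:x1+25],None,fx=5,fy=5,interpolation=2))
    # background edges of gearbox top
    g=(abs(W[...,2]-.106)<.005)&sub
    M=np.hstack([W.reshape(-1,3)]).reshape(W.shape)
    # bystanders
c=dict(np.load("scene0.npz"));W=cloud(c)
for nm,(u,v) in dict(mortar=(316,222),jar=(317,316),motor=(283,240),head=(140,175)).items(): print(nm,np.round(W[v,u],3))
```

```text
scene plate 639 [0.6131 0.0799 0.1201] ((598.9208984375, 69.93437194824219), (104.79154205322266, 89.73255157470703), 7.552890777587891)
knob 150 [0.573 0.084 0.167] [0.606 0.116 0.228] [0.592  0.1031 0.2171]
side plate 503 [0.6045 0.0703 0.1198] ((597.3428344726562, 68.85966491699219), (109.74522399902344, 90.21324920654297), 7.633066177368164)
knob 175 [0.575 0.003 0.175] [0.631 0.115 0.24 ] [0.5961 0.0994 0.21  ]
mortar [0.455 0.264 0.059]
jar [0.639 0.459 0.093]
motor [0.591 0.267 0.138]
head [ 0.792 -0.09   0.207]
```

Run:
```python
import cv2,numpy as np
a=cv2.imread("pics/scene1.png");b=cv2.imread("pics/side1.png");print(a.shape,b.shape)
a=cv2.resize(a,(400,int(a.shape[0]*400/a.shape[1])));b=cv2.resize(b,(400,int(b.shape[0]*400/b.shape[1])))
h=max(len(a),len(b));o=np.zeros((h,800,3),np.uint8);o[:len(a),:400]=a;o[:len(b),400:]=b;cv2.imwrite("pics/both.png",o)
```

```text
(475, 600, 3) (500, 625, 3)
```

View pics/both.png

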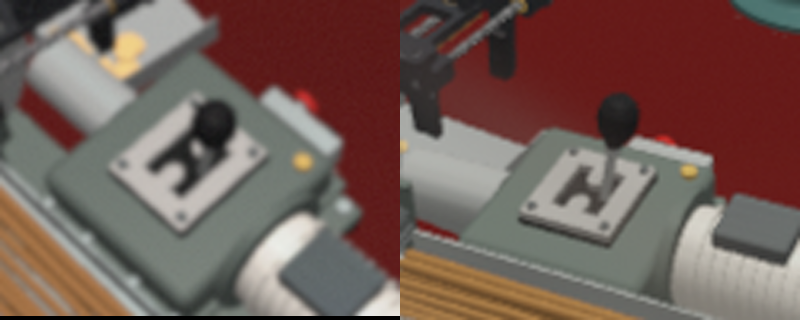

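```bash
cat >> h.py <<'E'
from scipy.optimize import least_squares
G=np.array([.598,.0695,.12]); A=np.deg2rad(7.6)
X=np.array([np.cos(A),np.sin(A),0]); Y=np.array([-np.sin(A),np.cos(A),0])
def loc(p): d=np.asarray(p)-G; return np.array([d@X,d@Y,d[2]])
def knob(names=("scene","side"),caps=None):
    """circle fit (r 19 mm) to the black knob's points near its waist; slicer-frame (fwd, left, z)"""
    out=[]
    for n in names:
        c=caps[n] if caps else cams.capture(n)
        W=cloud(c);L=(W-G)@np.stack([X,Y,[0,0,1]],1)
        m=(c["image"].max(-1)<75)&(abs(L[...,0])<.085)&(abs(L[...,1])<.075)&(L[...,2]>.05)&(L[...,2]<.11)
        k=cv2.connectedComponentsWithStats(m.astype(np.uint8));m=k[1]==1+np.argmax(k[2][1:,4])
        Q=L[m];top=Q[:,2].max();q=Q[(Q[:,2]>.076)&(Q[:,2]<.097)]
        cp=(np.array(c["position"])-G)@np.stack([X,Y,[0,0,1]],1)
        g=q[:,:2].mean(0);g=g-.01*cp[:2]/np.linalg.norm(cp[:2])
        f=least_squares(lambda p:np.linalg.norm(q[:,:2]-p,axis=1)-.0185,g,loss="soft_l1",f_scale=.002)
        uv=np.argwhere(m)
        out.append((n,len(q),np.round(f.x,4),round(float(top),3),"px",uv[:,1].mean().round(1),uv[:,0].mean().round(1)))
    return out
E
python3 - <<'E'
from h import *
caps={n:dict(np.load(f"{n}0.npz")) for n in("scene","side")}
for o in knob(caps=caps): print(o)
for nm,p in dict(head=(.792,-.09,.207),motor=(.591,.267,.138),tcp=(.674,0,.237),mortar=(.455,.264,.06)).items(): print(nm,loc(p).round(3))
# dark slot inside plate: check gate symmetric axes
c=caps["scene"];W=cloud(c);L=(W-G)@np.stack([X,Y,[0,0,1]],1)
m=(L[...,2]>.1)&(abs(L[...,0])<.3)&(L[...,1]<-.1)&(L[...,1]>-.5)
print("tall right: x",np.percentile(L[m][:,0],[1,99]).round(3),"y",np.percentile(L[m][:,1],[1,99]).round(3))
E
```

```text
('scene', 61, array([-0.007 ,  0.0269]), 0.108, 'px', np.float64(243.7), np.float64(182.1))
('side', 87, array([-0.0086,  0.0271]), 0.109, 'px', np.float64(247.8), np.float64(192.2))
head [ 0.171 -0.184  0.087]
motor [0.019 0.197 0.018]
tcp [ 0.066 -0.079  0.117]
mortar [-0.116  0.212 -0.06 ]
tall right: x [-0.048  0.203] y [-0.241 -0.1  ]
```

```bash
cat >> h.py <<'E'
ROT=R.from_matrix(np.stack([X,-Y,[0,0,-1.]],1)).as_rotvec()
def wp(x,y,z): return G*[1,1,0]+x*X+y*Y+np.array([0,0,z])
def go(x,y,z,rate=.15): manip.move_linear(wp(x,y,z),rate=rate)
def force():
    f=np.array(manip.state()["contact_force"]);return np.array([f@X,f@Y,f[2]])
def push(a,b,z,fmax,step=.002,rate=.03):
    """straight push from a to b (slicer x,y) in small steps; stops when resistance exceeds fmax"""
    a=np.array(a,float);b=np.array(b,float);d=b-a;n=int(np.ceil(np.linalg.norm(d)/step));u=d/np.linalg.norm(d)
    f0=force();log=[]
    for i in range(1,n+1):
        p=a+d*i/n;go(*p,z,rate);f=force()-f0;log.append(round(float(-f[:2]@u),1))
        if log[-1]>fmax: break
    s=manip.state();print("push",log,"tcp",loc(s["tool_pos"]).round(4),"f",f.round(1),"t",round(s["clock"],2));return p
E
python3 - <<'E'
from h import *
q=R.from_rotvec(ROT)
alt=(q*R.from_euler('z',np.pi)).as_rotvec()
for r in(ROT,alt): print(np.round(inverse_kinematics(wp(-.06,.028,.27),r),3))
s=manip.state();p=np.array(s["tool_pos"]);manip.move_linear(p+[0,0,.06])
manip.set_gripper(0)
c=[(np.abs(inverse_kinematics(wp(-.06,.028,.28),r)-np.array(s["joint_pos"])).max(),i) for i,r in enumerate((ROT,alt))]
rot=(ROT,alt)[min(c)[1]];manip.move_pose(wp(-.062,.028,.28),rot)
go(-.062,.028,.19)
s=manip.state();print(loc(s["tool_pos"]).round(4),s["gripper_width"],force().round(2),s["clock"])
for o in knob(): print(o)
cv2.imwrite("pics/side2.png",cams.capture("side")["image"])
E
```

```text
[ 0.12  -0.007  1.849 -0.     1.299  1.558]
[ 0.12  -0.007  1.849 -0.     1.299 -1.584]
[-0.0613  0.0279  0.0707] 0.0002534863708260306 [-0.22  0.06 -0.48] 4.075
('scene', 60, array([-0.0069,  0.0268]), 0.109, 'px', np.float64(243.7), np.float64(182.0))
('side', 153, array([-0.0159,  0.0296]), 0.11, 'px', np.float64(251.0), np.float64(187.4))
```

Run:
```python
from h import *
push((-.0613,.028),(-.029,.028),.19,12)
print(knob(("scene",)))
c=cams.capture("side");a=c["image"][130:270,170:340];cv2.imwrite("pics/side3.png",cv2.resize(a,None,fx=4,fy=4,interpolation=2))
```

```text
push [0.2, 0.0, -0.2, -0.4, -0.1, 0.1, 0.3, 0.3, -0.1, 0.3, 0.7, -0.3, 0.9, 0.5, 2.7, 3.0, 2.8] tcp [-0.0287  0.028   0.0701] f [-2.8 -0.   2.1] t 8.47
[('scene', 65, array([-0.0016,  0.0284]), 0.108, 'px', np.float64(242.4), np.float64(183.9))]
```

View pics/side3.png

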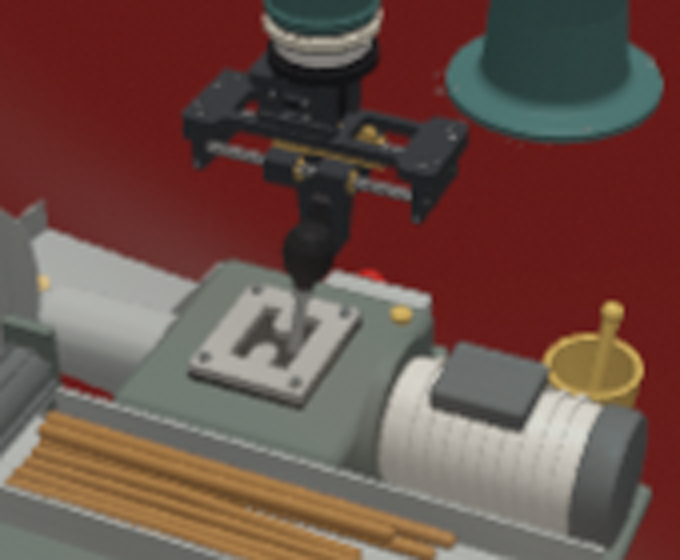

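The knob now touches the fingers' front face at (310,250), and the rod stands at mid-slot (300,320) in line with the cross channel. I'll nudge it 1.5 mm further, then go round to the left and push it across.

Run:
```python
from h import *
push((-.029,.028),(-.0275,.028),.19,12)
go(-.06,.028,.19);go(-.06,.09,.19);go(0,.09,.19)
s=manip.state();print(loc(s["tool_pos"]).round(4),force().round(2),s["clock"])
print(knob(("side","scene")))
push((0,.09),(0,.045),.19,12)
print(knob(("side","scene")))
c=cams.capture("side");a=c["image"][130:270,170:340];cv2.imwrite("pics/side4.png",cv2.resize(a,None,fx=4,fy=4,interpolation=2))
```

```text
push [1.1] tcp [-0.0274  0.028   0.07  ] f [-1.1  0.3  0.5] t 8.82
[-0.0005  0.0893  0.0695] [-0.87 -0.39 -0.58] 10.3083
[('side', 88, array([-0.0013,  0.0275]), 0.108, 'px', np.float64(246.8), np.float64(193.5)), ('scene', 28, array([0.0001, 0.029 ]), 0.103, 'px', np.float64(237.9), np.float64(186.5))]
push [0.6, 0.7, 0.4, 0.1, 0.3, 0.6, 1.0, 0.4, 0.5, 0.5, 1.6, 1.0, 0.9, 1.9, 3.1, 3.9, 4.3, 4.2, 3.9, 3.6, 3.3, 3.2, 3.8] tcp [-0.0001  0.0448  0.0699] f [0.  3.8 2.5] t 16.16
[('side', 136, array([-0.0023,  0.0298]), 0.11, 'px', np.float64(246.0), np.float64(192.8)), ('scene', 19, array([0.0008, 0.0121]), 0.103, 'px', np.float64(235.8), np.float64(184.8))]
```

View pics/side4.png

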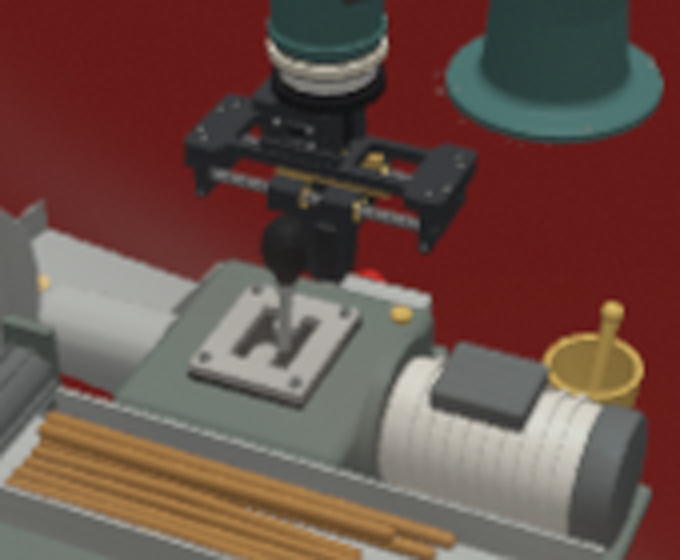

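The rod at (285,320) has entered the cross channel, with the finger's side face pushing on the knob at (290,250). I'll carry on to the right.

Run:
```python
from h import *
p=push((0,.0448),(0,-.002),.19,12,step=.0025)
f=force()
go(0,p[1]+.03,.19);go(-.075,p[1]+.03,.19);go(-.075,-.028,.19)
print(manip.state()["clock"],knob(("side","scene")))
c=cams.capture("side");a=c["image"][130:270,170:340];cv2.imwrite("pics/side5.png",cv2.resize(a,None,fx=4,fy=4,interpolation=2))
```

```text
push [0.0, 0.6, -0.4, -0.4, -0.1, -0.8, -0.3, 0.2, -0.1, -0.2, -0.2, -0.5, -1.3, -0.1, -0.1, -0.4, -0.4, 1.3, 3.7] tcp [-0.0001 -0.0011  0.0697] f [ 1.6  3.7 -5.1] t 21.06
22.5833 [('side', 91, array([-0.0009, -0.0312]), 0.107, 'px', np.float64(228.1), np.float64(188.8)), ('scene', 75, array([ 0.0011, -0.0314]), 0.107, 'px', np.float64(226.5), np.float64(171.2))]
```

View pics/side5.png

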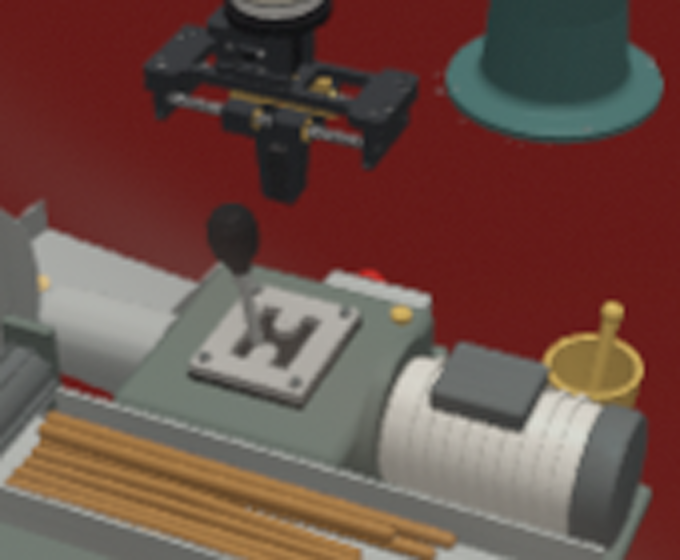

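The knob at (232,238) is hard right, and the rod (255,330) is in the right-hand slot at mid-length, with the fingers clear behind it. I'll push it forward next.

Run:
```python
from h import *
go(-.035,-.031,.187)
p=push((-.035,-.031),(.035,-.031),.187,14,step=.0025,rate=.04)
go(p[0]-.05,-.031,.19);go(p[0]-.09,-.031,.24)
print(manip.state()["clock"],force().round(1),knob(("side","scene")))
c=cams.capture("side");a=c["image"][130:270,170:340];cv2.imwrite("pics/side6.png",cv2.resize(a,None,fx=4,fy=4,interpolation=2))
```

```text
push [0.1, -1.9, 0.3, 2.5, 2.5, 1.8, 1.6, 1.7, 1.2, 1.3, 1.4, 1.4, 2.3, 1.2, 2.0, 1.9, 1.6, 1.7, 2.4, 2.0, 4.6, 10.8, 16.7] tcp [ 0.0163 -0.0311  0.0668] f [-16.7  -1.4   5.6] t 28.9
29.9583 [ 0.5 -0.6  0.8] [('side', 104, array([ 0.0416, -0.0324]), 0.103, 'px', np.float64(221.0), np.float64(198.5)), ('scene', 104, array([ 0.0443, -0.0325]), 0.101, 'px', np.float64(214.7), np.float64(182.2))]
```

View pics/side6.png

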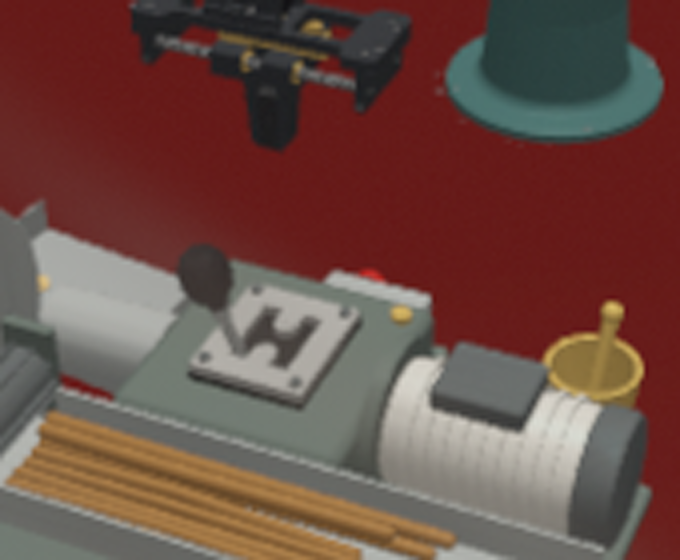

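The rod is at the far end of the right-hand slot (240,350), the knob is about 44 mm forward against its stop, and the fingers are clear.

```bash
python3 -c "
from h import *
print(order.close_job())"
```

```text
the job is handed in; nothing more can be done
None
```

The gearbox is in third gear: I pushed the lever to neutral, across to the right, then forward against its stop (about 17 N, knob about 44 mm forward of the gate centre); the fingers are clear, and I handed the job in at about 30 s.

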